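# Make up the desk kit tray and latch it

## Robot

A 6-joint arm with a two-finger parallel gripper is mounted at the origin on the work surface; the furniture and walls round the work are solid. World frame = base frame: x ahead of the robot, y to its left, z up, the work surface at z = 0. Lengths are in m, angles in degrees, forces in N, time in s.
With the tool pointing down it reaches from about 0.3 to 0.75 m from the base axis. Payload 8.5 kg.
Tool frame: the origin (TCP) lies between the finger pads; the fingertips stand env.finger_overhang ahead of it and the grasp point (between the pads) lies 2 mm behind it (env.finger_overhang is the distance from the TCP to the fingertips, in m); z points along the fingers, y is the line along which they close (so a half turn about z gives the same grasp; the last joint's range is limited). The gripper opens to 85 mm and grips with 20 to 120 N. Pads are 22 mm wide; open, the fingers measure 114 mm over their backs; the gripper's body (76 mm by 85 mm) begins 54 mm behind the grasp point. The pads swing forward as they close: fully open they stand 13 mm farther back than shut.
Start: joints at [-87.221, 21.807, 74.336, -0, 83.858, -12.336], TCP at [0.143, -0.531, 0.248] pointing down, gripper open.
Joint ranges: [-178.18, 178.18], [-50.72, 133.34], [12.68, 142.11], [-81.47, 261.47], [9.98, 163.14], [-165.26, 165.26]. Speed limits (degrees/s): [136.94, 136.94, 180, 180, 180, 180].

## Interface

Orientations are given as a 3x3 rotation matrix whose columns are the frame's x, y, z axes.
In Python, from rig import env gives the robot as it stands. The module is installed in compiled form; this text tells all that it offers.
- The arm moves only by the tool jog_arm, never from a script. Its arguments are lists of equal length, an entry for each row: "hand": the finger opening in m, from 0 to 0.0854; "travel": the shift along the world's x, y, z in m, a list of three; "yaw": the turn about the world's z in rad. A call has exactly 5 rows; each row shifts and turns the commanded pose from where the row before left it; what a row does not reach is not made up. A row lasts 1/8 s, in which the tool goes at most 62.5 mm and 10.7 degrees, less where a joint would pass 70% of its speed; a pose out of reach is approached as far as the arm can. A call is refused whole if a number of a shift passes 0.0625 or a number of a turn 0.188, either way. A call with a gripper value outside its range is refused whole. The fingers move at their own pace and stop on an object; "grip_force" is the grip in N (left out, the last holds). Time passes only in rows, so rows that do not move let the fingers close, or fill a call up. It gives the time, the measured TCP pose, the force, the opening and the grip force at its end, in the units of the state.
- env.observe(): the state, without advancing time (a new reading comes with each control period).
- env.get_image(name): name is "scene" or "top"; returns the picture (420x560x3 uint8, red, green, blue); there is no depth.
- env.calibration(name): a dict with "fx", "fy", "cx", "cy" (pixels), "position" and "rotation" of the camera in the world. Camera axes: x right, y down, z forward; pixel columns grow to the right and rows downward; lengths in m; the calibration is good to about 2 mm. A picture is of the moment at which its call begins. calibration takes no time and is no camera call.
- env.close_job(): hands the job in; it is judged then, once.
The state is a dict: "time_s": time; "q": joint angles; "qvel": joint speeds; "joint_efforts": joint torques, N m; "position": TCP position; "tool_rot": TCP orientation; "ft_force": force on the tool from outside, world axes, zero at the start; "wrist_torque": the same for the moment, N m; "grip_width": finger opening in m; "gripper_force": force on a finger pad.
Only numpy, scipy, OpenCV 4.12 (cv2) and the standard library are available. Lean on these libraries where they do the work, as an engineer would, in place of code of your own. Each camera call takes 0.05 s, during which the arm holds its last target. There are 200 camera calls.

## Task

Make up the grey kit tray: take the white pen that was left in it and lay it on the notebook, and lay whichever of the mouse, stapler, ink pad and fountain pen are on the desk each squarely inside its own drawn outline, flat and right side up (either end may point either way); if one of the four is not there, its outline stays empty. Only when all that is done, press the red lever at the tray's end down until it snaps and stays down, locking the tray. Leave the eraser and the memory stick where they are.

Things in the scene. Friction and masses are not known exactly. Their poses are not given: they have to be found in the camera images.
- mouse_c (a point): black wireless mouse, loose, 104 x 62 x 45 mm, 110 g; the point is its centre, 22 mm above its underside; its long side runs along x, z is up; grasp it across its 62 mm width
- stapler_c (a point): black desk stapler, loose, 150 x 38 x 50 mm, 290 g, arm fixed shut; the point is its centre, 25 mm above its underside; its long side runs along x, z is up; grasp across its 38 mm width, best on the arm, 30 to 50 mm above its underside
- stamp_pad_c (a point): flat red ink-pad tin, loose, 62 x 92 x 16 mm, lid stays shut; the point is its centre, 8 mm above its underside; its LONG side (92 mm) runs along y, z is up; grasp across its 62 mm width
- fountain_pen_c (a point): black fountain pen with gold trim, loose, 134 x 13 x 14 mm; the point is its centre, 7 mm above its underside; its long side runs along x; it may lie on any of its sides
- white_pen_c (a point): white ballpoint pen with a green end, loose, 145 mm long, 11 mm wide, 9 mm thick; at the start it lies on the tray's cards; the point is its centre, 4.5 mm above its underside; its long side runs along y; it can roll
- notebook_top (a point): centre of the upper face of the dark blue notebook, which lies fixed on the desk: 206 mm along x, 141 mm along y, 16 mm thick; the flat cover reaches 100 mm along x and 68 mm along y either side of this point
- spot_mouse_c (a point): centre of the upper face (7.5 mm above the desk) of the buff card in the tray with a mouse drawn on it: a blue oval outline 111 x 72 mm, with a wheel line; the outline's long side runs along y (as on all cards), z up. Cards are fixed in the tray; the near and far card on each side of the tray may be exchanged
- spot_stapler_c (a point): the same for the card with the stapler's outline, a blue rounded bar 158 x 48 mm, long side along y
- spot_pad_c (a point): the same for the card with the ink pad's outline, a blue rectangle 102 x 72 mm with a smaller rectangle (the label) in it, long side along y
- spot_pen_c (a point): the same for the card with the fountain pen's outline, a slim blue bar 146 x 24 mm, long side along y
- tray: grey kit tray, fixed to the desk, 208 mm along x, 288 mm along y, floor 6 mm high, four cards on it (tops at 7.5 mm), lips 9 mm high on its x sides and 12 mm on its y ends; two cards side by side along x stand 96 mm apart between centres; origin on the desk, 2 mm from the tray's middle; beyond its -y end stands the lever's base, 40 mm wide
- lever (a joint): the sprung lever on the tray's -y end: 0 = up, 0.45 rad = fully down. Pressing it takes up to about 8 N on its red pad; let go before about 0.42 rad it springs up again, pressed fully down it is caught by a sprung pawl and stays down
- lever_pad (a point): centre of the upper face of the lever's red pad (36 x 28 mm), to be pressed from above; the lever's pivot lies 94 mm away on the +x side of the tray frame, 24 mm above the desk. With the lever up the pad is about 70 mm above the desk, fully down 30 mm, and about 12 mm further from the pivot
- eraser_c (a point): blue and white eraser, loose, 21 x 45 x 12 mm, centre; not part of the job, leave it alone
- usb_stick_c (a point): black memory stick, loose, 18 x 53 x 8 mm, centre; not part of the job, leave it alone
There are look-alikes about, which are no part of the job. Of the things that look like the part that bears stamp_pad_c, the smaller one is meant.

How it is judged (in metres and radians):
On the way, in this order (a step that is already met when the one before it is completed fails the run):
1. with the lever still up, every kit item that is present lies in its outline and the white pen lies on the notebook (horizontal distance between mouse_c and spot_mouse_c below 0.012 m and angle between the x axis of mouse_c and the y axis of spot_mouse_c, either way round below 0.15 rad and height (world z) of mouse_c below 0.036 m and angle between each of mouse_c, stapler_c, stamp_pad_c's own z axis and vertical below 0.15 rad and horizontal distance between stapler_c and spot_stapler_c below 0.012 m and angle between the x axis of stapler_c and the y axis of spot_stapler_c, either way round below 0.15 rad and height (world z) of stapler_c below 0.039 m and horizontal distance between stamp_pad_c and spot_pad_c below 0.012 m and angle between the y axis of stamp_pad_c and the y axis of spot_pad_c, either way round below 0.15 rad and height (world z) of stamp_pad_c below 0.022 m and horizontal distance between fountain_pen_c and spot_pen_c below 0.012 m and angle between the x axis of fountain_pen_c and the y axis of spot_pen_c, either way round below 0.15 rad and height (world z) of fountain_pen_c below 0.021 m and x of white_pen_c in the frame of notebook_top between -0.1 and 0.1 m and y of white_pen_c in the frame of notebook_top between -0.068 and 0.068 m and height (world z) of white_pen_c between 0.012 and 0.03 m and value of joint lever below 0.25 rad), for 0.3 s.
2. the lever is pressed down and held by its detent (value of joint lever above 0.42 rad), for 0.3 s.
At the end, for the whole second after the job is handed in: Each kit item present rests flat and right side up in its outline: centre within 12 mm, long side within 0.15 rad (either way round; the fountain pen may lie on any side). The white pen rests with its centre over the notebook. The lever stays beyond 0.42 rad (horizontal distance between mouse_c and spot_mouse_c below 0.012 m and angle between the x axis of mouse_c and the y axis of spot_mouse_c, either way round below 0.15 rad and height (world z) of mouse_c below 0.036 m and angle between each of mouse_c, stapler_c, stamp_pad_c's own z axis and vertical below 0.15 rad and horizontal distance between stapler_c and spot_stapler_c below 0.012 m and angle between the x axis of stapler_c and the y axis of spot_stapler_c, either way round below 0.15 rad and height (world z) of stapler_c below 0.039 m and horizontal distance between stamp_pad_c and spot_pad_c below 0.012 m and angle between the y axis of stamp_pad_c and the y axis of spot_pad_c, either way round below 0.15 rad and height (world z) of stamp_pad_c below 0.022 m and horizontal distance between fountain_pen_c and spot_pen_c below 0.012 m and angle between the x axis of fountain_pen_c and the y axis of spot_pen_c, either way round below 0.15 rad and height (world z) of fountain_pen_c below 0.021 m and x of white_pen_c in the frame of notebook_top between -0.1 and 0.1 m and y of white_pen_c in the frame of notebook_top between -0.068 and 0.068 m and height (world z) of white_pen_c between 0.012 and 0.03 m and value of joint lever above 0.42 rad and linear speed of each of mouse, stapler, stamp_pad, fountain_pen, white_pen below 0.02 m/s); the robot touches nothing.
It fails at once if the eraser is moved more than 2 cm (distance of eraser_c from where it was at the start of the episode above 0.02 m).
It fails at once if the memory stick is moved more than 2 cm (distance of usb_stick_c from where it was at the start of the episode above 0.02 m).
Of mouse, stapler, stamp_pad, fountain_pen only 3 to 4 are there at a start; the rules pass over those that are not, and their reading is None.
At some moment in a run one of mouse, stamp_pad, fountain_pen may be knocked a few centimetres aside while the robot is not near it.
It also fails if it takes over 208 s, if anything falls off the work surface, if the arm or the gripper's body presses on something with over 40 N, if the wrist force passes 120 N, or if a joint passes its speed limit or range.

## Working session

There is one attempt and no reset: what is moved stays moved. The work goes in short steps, Python scripts to look and compute and a tool call to move; the robot and the scene stay as the last step left them, time stands still between calls to the robot, and variables do not carry over. Pictures are saved under pics/ and viewed, at most 14 in all, crops included, and the job is handed in when it is done.

Besides the shell and the picture viewer there is one more tool, called after "Emit:" as name(argument=value, ...) on one line, values as JSON. jog_arm: Moves the arm, as the interface text tells. Its arguments: {"type":"object","properties":{"hand":{"type":"array"},"travel":{"type":"array"},"yaw":{"type":"array"},"grip_force":{"type":"number"}},"required":["hand","travel","yaw"]}

```bash
mkdir -p pics
cat > h.py <<'E'
from rig import env
import numpy as np, cv2
def snap(n,f):
    im=env.get_image(n); cv2.imwrite('pics/'+f,im[:,:,::-1]); return im
def ray(n,u,v,z):
    c=env.calibration(n); R=np.array(c['rotation']); p=np.array(c['position'])
    d=R@np.array([(u-c['cx'])/c['fx'],(v-c['cy'])/c['fy'],1.0])
    return p+d*(z-p[2])/d[2]
def proj(n,X):
    c=env.calibration(n); q=np.array(c['rotation']).T@(np.array(X)-np.array(c['position']))
    return c['fx']*q[0]/q[2]+c['cx'],c['fy']*q[1]/q[2]+c['cy']
E
python3 - <<'E'
from h import *
for n in('top','scene'):
    im=snap(n,n+'0.png'); c=env.calibration(n); print(n,{k:np.round(v,3).tolist() for k,v in c.items()})
o=env.observe(); print(o['time_s'],o['position'],np.round(o['tool_rot'],3),env.finger_overhang)
E
```

```text
top {'fx': 413.269, 'fy': 413.269, 'cx': 280.418, 'cy': 208.762, 'position': [0.293, 0.018, 1.09], 'rotation': [[-0.022, -0.985, 0.17], [-1.0, 0.022, -0.005], [0.001, -0.17, -0.986]]}
scene {'fx': 423.322, 'fy': 423.322, 'cx': 276.362, 'cy': 210.448, 'position': [-0.222, -0.78, 0.783], 'rotation': [[0.756, -0.34, 0.559], [-0.654, -0.423, 0.627], [0.023, -0.84, -0.542]]}
0.1 [ 0.1433977  -0.53072793  0.24779283] [[ 0.965  0.261 -0.   ]
 [ 0.261 -0.965  0.001]
 [ 0.    -0.001 -1.   ]] 0.017
```

View pics/top0.png

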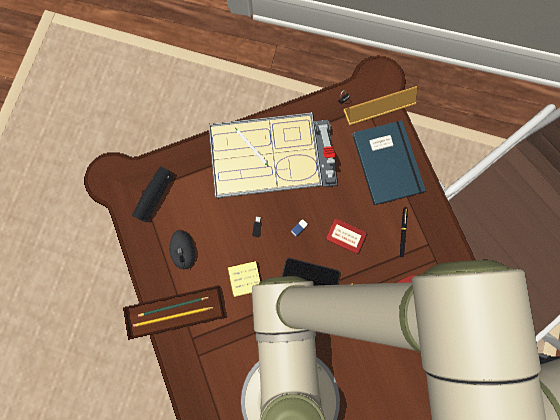

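View pics/scene0.png

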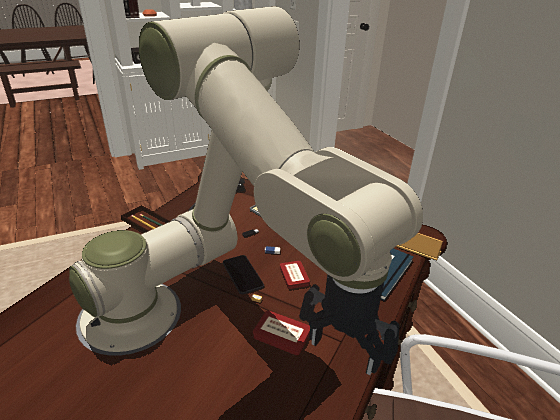

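The top view shows the tray around (267,155), lever pad (329,152), notebook (389,162), stapler (153,194), mouse (182,250), red pad (346,236) and fountain pen (404,232). The white pen runs from (236,128) to (268,165). A second red tin is partly hidden under the arm.

Run:
```python
from h import *
im=cv2.imread('pics/top0.png')
cv2.imwrite('pics/c1.png',cv2.resize(im[105:275,200:430],None,fx=3.4,fy=3.4,interpolation=cv2.INTER_CUBIC))
hsv=cv2.cvtColor(im,cv2.COLOR_BGR2HSV)
def obj(name,mask,roi,z):
    m=np.zeros(mask.shape,np.uint8);x0,y0,x1,y1=roi;m[y0:y1,x0:x1]=(mask[y0:y1,x0:x1]>0)*255
    cs,_=cv2.findContours(m,cv2.RETR_EXTERNAL,cv2.CHAIN_APPROX_NONE)
    c=max(cs,key=cv2.contourArea)
    P=np.array([ray('top',u,v,z)[:2] for u,v in c[:,0]],np.float32)*1000
    b=cv2.boxPoints(cv2.minAreaRect(P));e1=b[1]-b[0];e2=b[2]-b[1]
    L=e1 if np.linalg.norm(e1)>np.linalg.norm(e2) else e2
    print(name,'ctr',b.mean(0).round(1),'sz',round(float(np.linalg.norm(e1))),round(float(np.linalg.norm(e2))),'ang',round(float(np.degrees(np.arctan2(L[1],L[0]))%180),1))
V=hsv[:,:,2];H=hsv[:,:,0];S=hsv[:,:,1]
dark=(V<62)
obj('stapler',(V<62)&(S<150),(125,160,178,225),.025)
obj('mouse',(V<75)&(S<120),(160,225,205,275),.015)
red=((H<6)|(H>172))&(S>170)&(V>110)
obj('pad',red,(318,210,375,260),.016)
obj('fpen',(V<60),(396,205,412,260),.007)
obj('notebook',(H>90)&(H<115)&(V>30)&(S>60),(345,115,430,208),.016)
cards=(H>15)&(H<35)&(S>20)&(V>180)
obj('cards',cv2.morphologyEx(cards.astype(np.uint8),cv2.MORPH_CLOSE,np.ones((5,5))),(205,105,322,200),.0075)
obj('leverpad',red,(318,135,340,170),.07)
```

```text
stapler ctr [521.9 345.1] sz 148 62 ang 151.6
mouse ctr [377.2 271.1] sz 69 102 ang 20.5
pad ctr [ 403.3 -155.5] sz 62 91 ang 63.7
fpen ctr [ 380.9 -304.4] sz 70 12 ang 171.8
notebook ctr [ 598.2 -270.6] sz 126 206 ang 13.5
cards ctr [661.2  65.6] sz 291 256 ang 95.3
leverpad ctr [ 612.5 -113. ] sz 26 30 ang 10.5
```

View pics/c1.png

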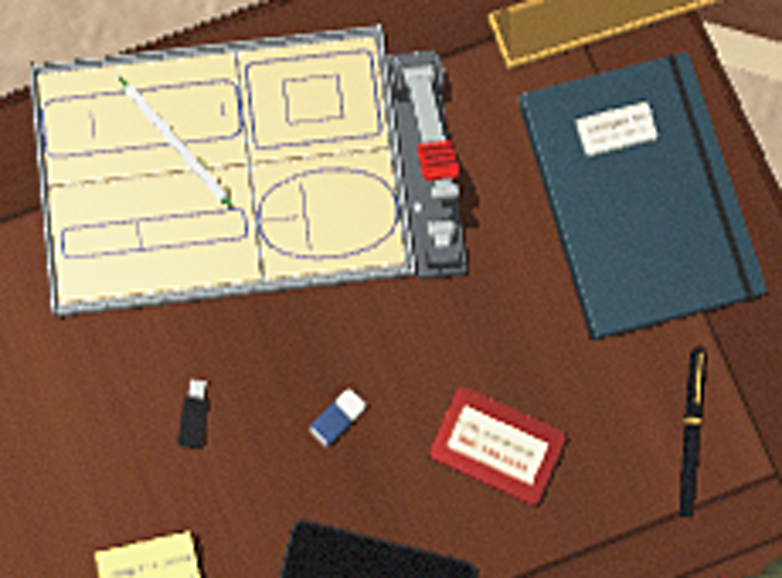

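Run:
```python
from h import *
im=cv2.imread('pics/top0.png')
def w(u,v,z): return ray('top',200+u/3.4,105+v/3.4,z)[:2]*1000
def seg(n,a,b,z):
    a,b=w(*a,z),w(*b,z);d=b-a;print(n,'ctr',((a+b)/2).round(1),'len',np.linalg.norm(d).round(1),'ang',np.degrees(np.arctan2(d[1],d[0])).round(1)%180)
seg('wpen',(122,77),(230,208),.012); seg('fpen',(699,347),(687,516),.007)
q=np.array([w(*p,.016) for p in((522,95),(687,53),(765,291),(593,338))]);print('nb',q.mean(0).round(1),np.linalg.norm(np.roll(q,-1,0)-q,axis=1).round(0))
# blue outlines
b=im.astype(int); m=((b[:,:,0]-b[:,:,2])>-25)&(b.sum(2)>200)
R={'stapler':((40,76),(246,162)),'pad':((245,46),(386,152)),'pen':((58,203),(252,262)),'mouse':((254,165),(402,262))}
for n,(p,q) in R.items():
    k=np.zeros(m.shape,bool);x0,y0=[int(t/3.4+o) for t,o in zip(p,(200,105))];x1,y1=[int(t/3.4+o)+1 for t,o in zip(q,(200,105))]
    k[y0:y1,x0:x1]=m[y0:y1,x0:x1]; ys,xs=np.nonzero(k)
    P=np.array([ray('top',u,v,.0075)[:2] for u,v in zip(xs,ys)],np.float32)*1000
    r=cv2.minAreaRect(P); print(n,len(xs),np.round(r[0],1),np.round(r[1],1),round(r[2],1))
for n,c in {'stapler':(143,118),'pad':(315,99),'pen':(155,233),'mouse':(328,214)}.items(): print(n,w(*c,.0075).round(1))
# tray axes from click corners of rim
t=np.array([w(*p,.010) for p in((33,66),(381,28),(411,274),(54,313))]);print('tray',t.round(0).tolist(),t.mean(0).round(1),np.linalg.norm(np.roll(t,-1,0)-t,axis=1).round(0))
d=(t[0]+t[3]-t[1]-t[2]);print('ang',np.degrees(np.arctan2(d[1],d[0])))
```

```text
wpen ctr [650.6  87.9] len 139.8 ang 37.5
fpen ctr [ 410.5 -310.2] len 132.5 ang 171.8
nb [ 599.6 -280.4] [139. 202. 141. 204.]
stapler 247 [671.8 115.2] [ 70.4 167.8] 0.5
pad 209 [688.  -24.6] [113.1  89.1] 88.9
pen 118 [581.1 103.6] [ 32.1 154.6] 6.1
mouse 176 [591.2 -31.4] [119.5  80.9] 88.9
stapler [672.8 114.1]
pad [685.7 -24.7]
pen [577.3 105.2]
mouse [589.8 -32.4]
tray [[718.0, 202.0], [744.0, -80.0], [539.0, -96.0], [514.0, 185.0]] [628.6  52.8] [283. 206. 282. 205.]
ang 95.20824223430847
```

Emit:
jog_arm(hand=[0.04, 0.04, 0.04, 0.04, 0.04], travel=[[0.0338, 0.0412, -0.006], [0.0338, 0.0412, -0.006], [0.0338, 0.0412, -0.006], [0.0338, 0.0412, -0.006], [0.0338, 0.0412, -0.006]], yaw=[0.026, 0.026, 0.026, 0.026, 0.026], grip_force=30)

```text
time_s: 0.72
position: [0.3132, -0.3234, 0.218]
tool_rot: [[0.923, 0.384, -0.0], [0.384, -0.923, 0.0], [0.0, -0.0, -1.0]]
ft_force: [1.0, 0.6, -0.0]
grip_width: 0.0399
gripper_force: 0.0
```

Emit:
jog_arm(hand=[0.04, 0.04, 0.04, 0.04, 0.04], travel=[[0.0338, 0.0412, -0.01], [0.0338, 0.0412, -0.01], [0.0338, 0.0412, -0.01], [0.0338, 0.0412, -0.01], [0.0338, 0.0412, -0.01]], yaw=[0.026, 0.026, 0.026, 0.026, 0.026])

```text
time_s: 1.35
position: [0.4823, -0.1174, 0.1679]
tool_rot: [[0.865, 0.501, -0.0], [0.501, -0.865, 0.0], [-0.0, -0.0, -1.0]]
ft_force: [0.7, -1.0, 0.4]
grip_width: 0.0401
gripper_force: 0.0
```

Emit:
jog_arm(hand=[0.03, 0.03, 0.03, 0.03, 0.03], travel=[[0.0338, 0.0412, -0.014], [0.0338, 0.0412, -0.014], [0.0338, 0.0412, -0.014], [0.0338, 0.0412, -0.014], [0.0338, 0.0412, -0.014]], yaw=[0.026, 0.026, 0.026, 0.026, 0.026])

```text
time_s: 1.98
position: [0.6512, 0.0886, 0.0974]
tool_rot: [[0.793, 0.609, -0.001], [0.609, -0.793, -0.0], [-0.001, -0.0, -1.0]]
ft_force: [0.1, -0.7, 0.8]
grip_width: 0.0298
gripper_force: 0.0
```

Emit:
jog_arm(hand=[0.03, 0.03, 0.03, 0.03, 0.03], travel=[[0, 0, -0.03], [0, 0, -0.025], [0, 0, -0.016], [0, 0, 0], [0, 0, 0]], yaw=[0, 0, 0, 0, 0])

```text
time_s: 2.6
position: [0.6508, 0.0869, 0.0283]
tool_rot: [[0.794, 0.608, 0.001], [0.608, -0.794, -0.0], [0.001, 0.001, -1.0]]
ft_force: [-0.4, -0.6, -0.2]
grip_width: 0.0301
gripper_force: 0.0
```

Emit:
jog_arm(hand=[0.0, 0.0, 0.0, 0.0, 0.0], travel=[[0, 0, 0], [0, 0, 0], [0, 0, 0], [0, 0, 0], [0, 0, 0]], yaw=[0, 0, 0, 0, 0])

```text
time_s: 3.22
position: [0.6508, 0.087, 0.0283]
tool_rot: [[0.794, 0.608, 0.002], [0.608, -0.794, -0.0], [0.001, 0.001, -1.0]]
ft_force: [-0.1, -0.5, 6.4]
grip_width: 0.0082
gripper_force: 29.7
```

Emit:
jog_arm(hand=[0.0, 0.0, 0.0, 0.0, 0.0], travel=[[0, 0, 0.03], [0, 0, 0.03], [0, 0, 0.03], [0, 0, 0], [0, 0, 0]], yaw=[0, 0, 0, 0, 0])

```text
time_s: 3.85
position: [0.6499, 0.087, 0.1162]
tool_rot: [[0.794, 0.608, -0.002], [0.608, -0.794, 0.0], [-0.001, -0.001, -1.0]]
ft_force: [-0.1, -0.2, -0.7]
grip_width: 0.0083
gripper_force: 29.2
```

Emit:
jog_arm(hand=[0.0, 0.0, 0.0, 0.0, 0.0], travel=[[-0.0062, -0.0459, 0], [-0.0062, -0.0459, 0], [-0.0062, -0.0459, 0], [-0.0062, -0.0459, 0], [-0.0062, -0.0459, 0]], yaw=[-0.052, -0.052, -0.052, -0.052, -0.052])

```text
time_s: 4.47
position: [0.6185, -0.1437, 0.1157]
tool_rot: [[0.924, 0.382, -0.003], [0.382, -0.924, 0.001], [-0.002, -0.002, -1.0]]
ft_force: [0.0, 0.7, -0.6]
grip_width: 0.0079
gripper_force: 29.2
```

Emit:
jog_arm(hand=[0.0, 0.0, 0.0, 0.0, 0.0], travel=[[-0.0062, -0.0459, 0], [-0.0062, -0.0459, 0], [-0.0062, -0.0459, 0], [0, 0, -0.03], [0, 0, -0.02]], yaw=[-0.052, -0.052, -0.052, 0, 0])

```text
time_s: 5.1
position: [0.5997, -0.2803, 0.0643]
tool_rot: [[0.972, 0.234, -0.003], [0.234, -0.972, 0.002], [-0.002, -0.003, -1.0]]
ft_force: [0.1, 0.4, -0.7]
grip_width: 0.0078
gripper_force: 29.2
```

Emit:
jog_arm(hand=[0.0, 0.0, 0.0, 0.0, 0.0], travel=[[0, 0, -0.02], [0, 0, -0.006], [0, 0, 0], [0, 0, 0], [0, 0, 0]], yaw=[0, 0, 0, 0, 0])

```text
time_s: 5.72
position: [0.601, -0.2803, 0.042]
tool_rot: [[0.972, 0.236, 0.001], [0.236, -0.972, -0.001], [0.001, 0.001, -1.0]]
ft_force: [-0.4, -0.1, -0.0]
grip_width: 0.0082
gripper_force: 29.2
```

Emit:
jog_arm(hand=[0.0, 0.0, 0.0, 0.014, 0.03], travel=[[0, 0, -0.002], [0, 0, -0.002], [0, 0, 0], [0, 0, 0], [0, 0, 0]], yaw=[0, 0, 0, 0, 0])

```text
time_s: 6.35
position: [0.6008, -0.2802, 0.0374]
tool_rot: [[0.972, 0.236, 0.0], [0.236, -0.972, -0.0], [0.0, 0.0, -1.0]]
ft_force: [-0.1, 0.1, 0.1]
grip_width: 0.029
gripper_force: 0.0
```

Emit:
jog_arm(hand=[0.03, 0.03, 0.03, 0.06, 0.06], travel=[[0, 0, 0], [0, 0, 0.02], [0, 0, 0.04], [0, 0, 0.06], [0, 0, 0.04]], yaw=[0, 0, 0, 0, 0])

```text
time_s: 6.98
position: [0.6011, -0.2803, 0.2004]
tool_rot: [[0.972, 0.236, 0.002], [0.236, -0.972, -0.002], [0.002, 0.002, -1.0]]
ft_force: [-0.1, 0.0, -1.7]
grip_width: 0.06
gripper_force: 0.0
```

Run:
```python
from h import *
im=snap('top','t1.png')[:,:,::-1]; s=snap('scene','s1.png')[:,:,::-1]
a=cv2.resize(im[110:290,110:430],(800,450),interpolation=cv2.INTER_CUBIC)
cv2.imwrite('pics/t1c.png',a)
print(env.observe()['position'])
```

```text
[ 0.60206535 -0.28094853  0.2028183 ]
```

View pics/t1c.png

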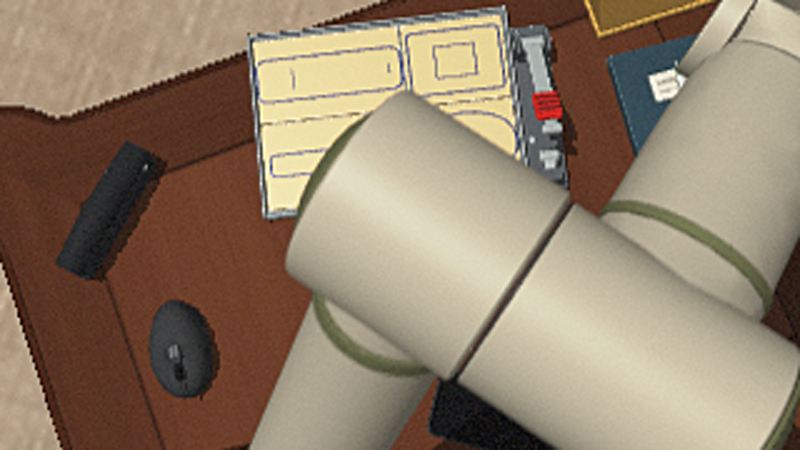

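White pen is off the tray. The stapler's body spans crop (57,262) to (165,160), with its shadow to the right. The mouse is at crop (183,348).

Run:
```python
from h import *
im=cv2.imread('pics/t1.png').astype(int)
for n,roi,z in(('stapler',(125,155,185,230),.025),('mouse',(160,222,205,275),.015)):
  for th in (8,14,20):
    x0,y0,x1,y1=roi;p=im[y0:y1,x0:x1]
    m=((p.max(2)-p.min(2)<th)&(p.max(2)<110)).astype(np.uint8)
    m=cv2.morphologyEx(m,cv2.MORPH_OPEN,np.ones((3,3)))
    cs,_=cv2.findContours(m,0,1);c=max(cs,key=cv2.contourArea)[:,0]+[x0,y0]
    P=np.array([ray('top',u,v,z)[:2] for u,v in c],np.float32)*1000;r=cv2.minAreaRect(P)
    print(n,th,len(c),np.round(r[0],1),np.round(r[1],1),round(r[2],1), c.min(0),c.max(0))
def w(u,v,z):return ray('top',110+u/2.5,110+v/2.5,z)[:2]*1000
q=np.array([w(*p,.025) for p in((130,143),(165,160),(97,280),(57,262))]);d=q[0]+q[1]-q[2]-q[3]
print(q.mean(0),np.linalg.norm(d)/2,np.degrees(np.arctan2(d[1],d[0])),np.linalg.norm(q[1]-q[0]))
```

```text
stapler 8 203 [527.5 349.5] [ 44.2 140.4] 66.5 [135 168] [169 216]
stapler 14 123 [524.2 349.1] [ 47.9 147.7] 62.4 [133 167] [171 220]
stapler 20 122 [523.7 348.4] [ 49.2 147.8] 61.6 [133 167] [172 221]
mouse 8 107 [377.6 269.9] [94.8 59.6] 1.3 [171 231] [194 267]
mouse 14 96 [376.6 271.2] [96.8 62.2] 1.3 [170 231] [194 268]
mouse 20 93 [376.6 271.2] [96.8 62.2] 1.3 [170 231] [194 268]
[521.80374764 342.32484392] 144.9935726325239 -29.037888292962446 42.33642850544137
```

Emit:
jog_arm(hand=[0.07, 0.07, 0.07, 0.07, 0.07], travel=[[-0.0061, 0.0482, 0], [-0.0061, 0.0482, 0], [-0.0061, 0.0482, 0], [-0.0061, 0.0482, 0], [-0.0061, 0.0482, 0]], yaw=[0.185, 0.185, 0.185, 0.185, 0.185], grip_force=50)

```text
time_s: 7.7
position: [0.5697, -0.0376, 0.1966]
tool_rot: [[0.391, 0.92, -0.001], [0.92, -0.391, 0.0], [-0.0, -0.001, -1.0]]
ft_force: [0.9, 0.5, -0.3]
grip_width: 0.0696
gripper_force: 0.0
```

Emit:
jog_arm(hand=[0.07, 0.07, 0.07, 0.07, 0.07], travel=[[-0.0061, 0.0482, 0], [-0.0061, 0.0482, 0], [-0.0061, 0.0482, 0], [-0.0061, 0.0482, 0], [-0.0061, 0.0482, 0]], yaw=[0.185, 0.185, 0.185, 0.185, 0.185])

```text
time_s: 8.32
position: [0.5392, 0.2033, 0.1966]
tool_rot: [[-0.499, 0.866, -0.001], [0.866, 0.499, -0.0], [0.0, -0.001, -1.0]]
ft_force: [1.2, -0.2, -0.6]
grip_width: 0.0696
gripper_force: 0.0
```

Emit:
jog_arm(hand=[0.07, 0.07, 0.07, 0.07, 0.07], travel=[[-0.0061, 0.0482, 0], [-0.0061, 0.0482, 0], [-0.0062, 0.0482, -0.02], [0, 0, -0.04], [0, 0, -0.04]], yaw=[0.185, 0.185, 0.185, 0, 0])

```text
time_s: 8.95
position: [0.5207, 0.347, 0.0955]
tool_rot: [[-0.879, 0.477, -0.001], [0.477, 0.879, -0.0], [0.0, -0.001, -1.0]]
ft_force: [0.7, 0.1, -0.9]
grip_width: 0.07
gripper_force: 0.0
```

Well aligned. Descend and grip.

Emit:
jog_arm(hand=[0.07, 0.07, 0.07, 0.07, 0.07], travel=[[0.0005, 0, -0.03], [0.0005, -0.0005, -0.02], [0.0005, 0, -0.009], [0, 0, 0], [0, 0, 0]], yaw=[0, 0, 0, 0, 0])

```text
time_s: 9.57
position: [0.5233, 0.3461, 0.0391]
tool_rot: [[-0.878, 0.478, 0.001], [0.478, 0.878, 0.001], [-0.001, 0.001, -1.0]]
ft_force: [0.2, 0.8, 0.2]
grip_width: 0.0702
gripper_force: 0.0
```

Emit:
jog_arm(hand=[0.05, 0.03, 0.02, 0.02, 0.02], travel=[[0, 0, 0], [0, 0, 0], [0, 0, 0], [0, 0, 0], [0, 0, 0]], yaw=[0, 0, 0, 0, 0])

```text
time_s: 10.2
position: [0.5234, 0.3463, 0.0395]
tool_rot: [[-0.878, 0.478, 0.002], [0.478, 0.878, 0.001], [-0.001, 0.002, -1.0]]
ft_force: [-0.6, 0.7, 5.4]
grip_width: 0.0334
gripper_force: 49.2
```

Emit:
jog_arm(hand=[0.02, 0.02, 0.02, 0.02, 0.02], travel=[[0, 0, 0], [0, 0, 0.03], [0, 0, 0.03], [0, 0, 0.03], [0, 0, 0]], yaw=[0, 0, 0, 0, 0])

```text
time_s: 10.82
position: [0.5235, 0.3462, 0.13]
tool_rot: [[-0.878, 0.478, 0.004], [0.478, 0.878, 0.001], [-0.002, 0.003, -1.0]]
ft_force: [0.1, 0.4, -4.3]
grip_width: 0.0331
gripper_force: 50.5
```

Run:
```python
from h import *
im=snap('top','t2.png')[:,:,::-1]
cv2.imwrite('pics/t2c.png',cv2.resize(im[110:290,110:430],(800,450),interpolation=cv2.INTER_CUBIC))
```

```text
(no output)
```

View pics/t2c.png

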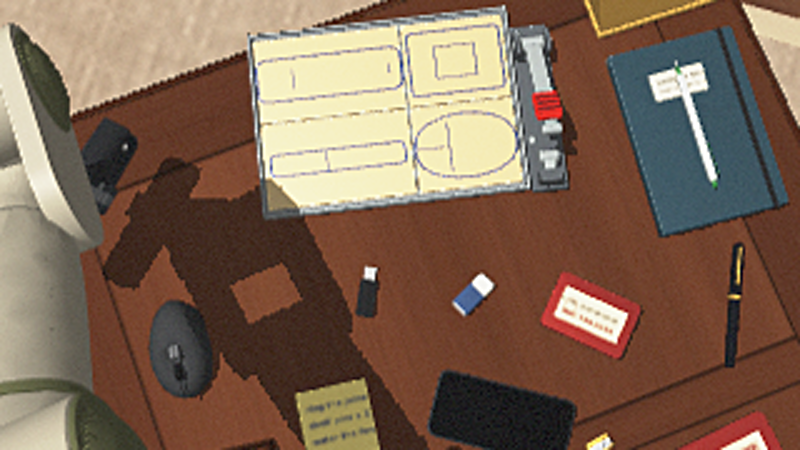

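The white pen lies on the notebook at crop (695,125). The stapler is held, and the other items are unchanged.

Emit:
jog_arm(hand=[0.02, 0.02, 0.02, 0.02, 0.02], travel=[[0.0249, -0.0387, 0], [0.0249, -0.0387, 0], [0.0249, -0.0387, 0], [0.0249, -0.0387, 0], [0.0249, -0.0387, 0]], yaw=[-0.1635, -0.1635, -0.1635, -0.1635, -0.1635])

```text
time_s: 11.5
position: [0.6473, 0.151, 0.1259]
tool_rot: [[-0.247, 0.969, -0.004], [0.969, 0.247, -0.0], [0.001, -0.004, -1.0]]
ft_force: [0.1, 0.1, -3.2]
grip_width: 0.0332
gripper_force: 50.5
```

Emit:
jog_arm(hand=[0.02, 0.02, 0.02, 0.02, 0.02], travel=[[0.0249, -0.0387, 0], [0, 0, -0.03], [0, 0, -0.03], [0, 0, 0], [0, 0, 0]], yaw=[-0.1635, 0, 0, 0, 0])

```text
time_s: 12.12
position: [0.6725, 0.1139, 0.0686]
tool_rot: [[-0.091, 0.996, 0.0], [0.996, 0.091, 0.0], [-0.0, 0.0, -1.0]]
ft_force: [0.8, 0.2, -1.1]
grip_width: 0.033
gripper_force: 50.5
```

Emit:
jog_arm(hand=[0.02, 0.02, 0.02, 0.02, 0.02], travel=[[0, 0, -0.01], [0, 0, -0.007], [0, 0, -0.004], [0, 0, 0], [0, 0, 0]], yaw=[0, 0, 0, 0, 0])

```text
time_s: 12.75
position: [0.6724, 0.1137, 0.0474]
tool_rot: [[-0.091, 0.996, 0.0], [0.996, 0.091, -0.0], [-0.0, 0.0, -1.0]]
ft_force: [-0.6, -1.0, -2.9]
grip_width: 0.0329
gripper_force: 50.5
```

Emit:
jog_arm(hand=[0.036, 0.045, 0.055, 0.055, 0.055], travel=[[0, 0, 0], [0, 0, 0], [0, 0, 0], [0, 0, 0], [0, 0, 0.02]], yaw=[0, 0, 0, 0, 0])

```text
time_s: 13.38
position: [0.6715, 0.1137, 0.0661]
tool_rot: [[-0.091, 0.996, -0.003], [0.996, 0.091, 0.0], [0.0, -0.003, -1.0]]
ft_force: [1.0, 0.3, 0.5]
grip_width: 0.0548
gripper_force: 0.0
```

Emit:
jog_arm(hand=[0.055, 0.055, 0.055, 0.08, 0.08], travel=[[0, 0, 0.04], [0, 0, 0.05], [0, -0.02, 0.03], [-0.0625, -0.03, 0], [-0.0625, -0.03, 0]], yaw=[0, 0, 0, 0, 0])

```text
time_s: 14.0
position: [0.5582, 0.0389, 0.1874]
tool_rot: [[-0.091, 0.996, 0.001], [0.996, 0.091, -0.0], [-0.0, 0.001, -1.0]]
ft_force: [1.8, -1.9, -0.3]
grip_width: 0.0799
gripper_force: 0.0
```

Emit:
jog_arm(hand=[0.08, 0.08, 0.08, 0.08, 0.08], travel=[[-0.031, -0.0389, 0], [-0.031, -0.0389, 0], [-0.031, -0.0389, -0.01], [-0.031, -0.0389, -0.02], [-0.031, -0.0389, -0.03]], yaw=[-0.11, -0.11, -0.11, -0.11, -0.11])

```text
time_s: 14.62
position: [0.404, -0.1562, 0.1275]
tool_rot: [[0.446, 0.895, 0.002], [0.895, -0.446, -0.002], [-0.001, 0.003, -1.0]]
ft_force: [0.4, -0.6, -1.1]
grip_width: 0.0796
gripper_force: 0.0
```

Emit:
jog_arm(hand=[0.08, 0.08, 0.08, 0.08, 0.08], travel=[[0, 0, -0.03], [0, 0, -0.03], [0, 0, 0], [0, 0, 0], [0, 0, 0]], yaw=[0, 0, 0, 0, 0])

```text
time_s: 15.25
position: [0.4052, -0.155, 0.0684]
tool_rot: [[0.443, 0.897, 0.002], [0.897, -0.443, -0.001], [-0.0, 0.002, -1.0]]
ft_force: [0.6, -0.6, -0.7]
grip_width: 0.0798
gripper_force: 0.0
```

Run:
```python
from h import *
im=snap('scene','s3.png')[:,:,::-1]; t=snap('top','t3.png')[:,:,::-1]
a=cv2.resize(im[220:360,200:400],(600,420),interpolation=cv2.INTER_CUBIC)
cv2.imwrite('pics/s3c.png',a); print(env.observe()['position'])
```

```text
[ 0.40498703 -0.15495467  0.06811751]
```

View pics/s3c.png

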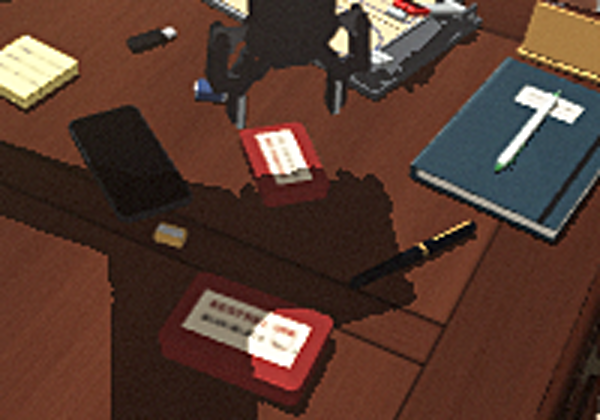

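The pad is unmoved at scene (295,274), and the fingers straddle it from above. The bigger tin at (283,332) is the look-alike.

Emit:
jog_arm(hand=[0.08, 0.08, 0.08, 0.08, 0.08], travel=[[-0.001, 0, -0.025], [0, 0, -0.015], [0, 0, -0.008], [0, 0, 0], [0, 0, 0]], yaw=[0, 0, 0, 0, 0])

```text
time_s: 15.98
position: [0.4039, -0.155, 0.0198]
tool_rot: [[0.443, 0.897, 0.001], [0.897, -0.443, -0.001], [-0.0, 0.001, -1.0]]
ft_force: [0.1, -0.2, -0.2]
grip_width: 0.0797
gripper_force: 0.0
```

Emit:
jog_arm(hand=[0.075, 0.07, 0.065, 0.05, 0.05], travel=[[0, 0, -0.002], [0, 0, -0.001], [0, 0, 0], [0, 0, 0], [0, 0, 0]], yaw=[0, 0, 0, 0, 0])

```text
time_s: 16.6
position: [0.4037, -0.1549, 0.0168]
tool_rot: [[0.443, 0.896, 0.0], [0.896, -0.443, -0.0], [-0.0, 0.001, -1.0]]
ft_force: [-1.0, 1.1, 8.3]
grip_width: 0.0604
gripper_force: 52.1
```

Emit:
jog_arm(hand=[0.05, 0.05, 0.05, 0.05, 0.05], travel=[[0, 0, 0.03], [0, 0, 0.04], [0, 0, 0.04], [0, 0, 0], [0, 0, 0]], yaw=[0, 0, 0, 0, 0])

```text
time_s: 17.23
position: [0.4032, -0.1545, 0.1256]
tool_rot: [[0.443, 0.896, -0.001], [0.896, -0.443, 0.001], [0.0, -0.001, -1.0]]
ft_force: [-0.1, -0.9, -1.0]
grip_width: 0.0602
gripper_force: 55.2
```

Emit:
jog_arm(hand=[0.05, 0.05, 0.05, 0.05, 0.05], travel=[[0.047, 0.0217, 0], [0.047, 0.0217, 0], [0.047, 0.0217, 0], [0.047, 0.0217, 0], [0.047, 0.0217, 0]], yaw=[0.092, 0.092, 0.092, 0.092, 0.092])

```text
time_s: 17.85
position: [0.6395, -0.0453, 0.124]
tool_rot: [[-0.004, 1.0, -0.003], [1.0, 0.004, 0.001], [0.001, -0.003, -1.0]]
ft_force: [-0.4, -0.6, -1.4]
grip_width: 0.0603
gripper_force: 55.2
```

Emit:
jog_arm(hand=[0.05, 0.05, 0.05, 0.05, 0.05], travel=[[0.047, 0.0217, 0], [0, 0, -0.03], [0, 0, -0.03], [0, 0, -0.02], [0, 0, 0]], yaw=[0.092, 0, 0, 0, 0])

```text
time_s: 18.48
position: [0.6841, -0.0244, 0.0427]
tool_rot: [[-0.093, 0.996, -0.006], [0.996, 0.093, 0.001], [0.002, -0.006, -1.0]]
ft_force: [-0.6, 0.4, -0.9]
grip_width: 0.0604
gripper_force: 55.1
```

Emit:
jog_arm(hand=[0.05, 0.05, 0.05, 0.05, 0.05], travel=[[0.001, 0, -0.01], [0, 0, -0.006], [0, 0, -0.002], [0, 0, 0], [0, 0, 0]], yaw=[0, 0, 0, 0, 0])

```text
time_s: 19.1
position: [0.6868, -0.0247, 0.0287]
tool_rot: [[-0.093, 0.996, 0.001], [0.996, 0.093, -0.0], [-0.0, 0.001, -1.0]]
ft_force: [-0.4, 0.3, -0.3]
grip_width: 0.0599
gripper_force: 55.2
```

Emit:
jog_arm(hand=[0.064, 0.07, 0.075, 0.075, 0.075], travel=[[0, 0, 0], [0, 0, 0], [0, 0, 0], [0, 0, 0.015], [0, 0, 0.03]], yaw=[0, 0, 0, 0, 0])

```text
time_s: 19.73
position: [0.6862, -0.0246, 0.0737]
tool_rot: [[-0.093, 0.996, -0.002], [0.996, 0.093, 0.0], [0.001, -0.002, -1.0]]
ft_force: [0.5, 0.2, 0.6]
grip_width: 0.0747
gripper_force: 0.0
```

Emit:
jog_arm(hand=[0.075, 0.075, 0.08, 0.08, 0.08], travel=[[0, 0, 0.04], [0, 0, 0.05], [-0.04, 0, 0.04], [-0.06, 0, 0], [-0.06, 0, 0]], yaw=[0, 0, 0, 0, 0])

```text
time_s: 20.35
position: [0.5249, -0.0246, 0.2047]
tool_rot: [[-0.093, 0.996, 0.002], [0.996, 0.093, -0.001], [-0.001, 0.002, -1.0]]
ft_force: [0.6, -0.7, 0.5]
grip_width: 0.0803
gripper_force: 0.0
```

Run:
```python
from h import *
t=snap('top','t4.png')[:,:,::-1]
cv2.imwrite('pics/t4c.png',cv2.resize(t[110:290,110:430],(800,450),interpolation=cv2.INTER_CUBIC)); print(env.observe()['position'])
```

```text
[ 0.51603811 -0.02273933  0.20259542]
```

View pics/t4c.png

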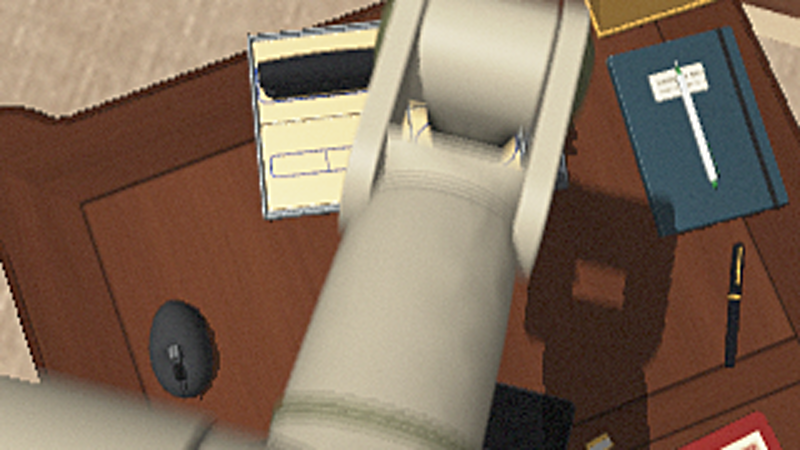

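Run:
```python
from h import *
im=cv2.imread('pics/t4.png').astype(int)
x0,y0,x1,y1=160,222,205,275;p=im[y0:y1,x0:x1]
for th in(12,20):
    m=((p.max(2)-p.min(2)<th)&(p.max(2)<115)).astype(np.uint8)
    m=cv2.morphologyEx(m,cv2.MORPH_CLOSE,np.ones((5,5)));m=cv2.morphologyEx(m,cv2.MORPH_OPEN,np.ones((3,3)))
    cs,_=cv2.findContours(m,0,1);c=max(cs,key=cv2.contourArea)[:,0]+[x0,y0]
    P=np.array([ray('top',u,v,.017)[:2] for u,v in c],np.float32)*1000
    print(cv2.fitEllipse(P),cv2.minAreaRect(P))
```

```text
((376.1144104003906, 270.7306213378906), (60.799800872802734, 100.21218872070312), 101.9566879272461) ((376.2352294921875, 270.708740234375), (96.96575164794922, 62.08424377441406), 1.3145767450332642)
((376.04296875, 270.7532958984375), (62.17461013793945, 101.2318344116211), 101.43077087402344) ((377.4306945800781, 270.72344970703125), (99.35675048828125, 62.109642028808594), 1.3146966695785522)
```

Emit:
jog_arm(hand=[0.085, 0.085, 0.085, 0.085, 0.085], travel=[[-0.0175, 0.0367, 0], [-0.0175, 0.0367, 0], [-0.0175, 0.0367, 0], [-0.0175, 0.0367, 0], [-0.0175, 0.0367, 0]], yaw=[-0.183, -0.183, -0.183, -0.183, -0.183])

```text
time_s: 21.02
position: [0.4386, 0.16, 0.2045]
tool_rot: [[0.737, 0.676, 0.002], [0.676, -0.737, 0.0], [0.001, 0.001, -1.0]]
ft_force: [-0.1, -0.3, 0.2]
grip_width: 0.0851
gripper_force: 0.0
```

Emit:
jog_arm(hand=[0.085, 0.085, 0.085, 0.085, 0.085], travel=[[-0.0175, 0.0367, 0], [-0.0175, 0.0367, 0], [-0.0175, 0.0367, -0.02], [0, 0, -0.04], [0, 0, -0.04]], yaw=[-0.183, -0.183, -0.183, 0, 0])

```text
time_s: 21.65
position: [0.3868, 0.2696, 0.1035]
tool_rot: [[0.98, 0.2, 0.003], [0.2, -0.98, 0.001], [0.003, -0.0, -1.0]]
ft_force: [0.2, 0.7, -1.4]
grip_width: 0.0851
gripper_force: 0.0
```

Run:
```python
from h import *
t=snap('top','t5.png')[:,:,::-1]; s=snap('scene','s5.png')[:,:,::-1]
cv2.imwrite('pics/t5c.png',cv2.resize(t[100:290,110:430],(800,475),interpolation=cv2.INTER_CUBIC)); o=env.observe(); print(o['position'],np.degrees(np.arctan2(o['tool_rot'][1][0],o['tool_rot'][0][0])))
```

```text
[0.38517893 0.26853858 0.10142438] 11.460249070716293
```

View pics/t5c.png

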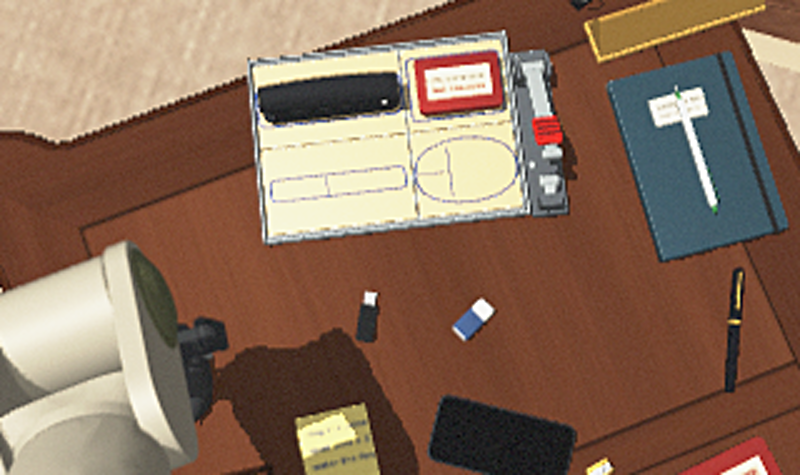

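The stapler and pad both sit inside their outlines. Next, the mouse.

Emit:
jog_arm(hand=[0.085, 0.085, 0.085, 0.085, 0.085], travel=[[-0.0085, 0.002, -0.01], [0, 0, -0.03], [0, 0, -0.025], [0, 0, -0.013], [0, 0, 0]], yaw=[0, 0, 0, 0, 0])

```text
time_s: 22.38
position: [0.3782, 0.2711, 0.0257]
tool_rot: [[0.98, 0.198, 0.0], [0.198, -0.98, 0.0], [0.0, -0.0, -1.0]]
ft_force: [0.0, -0.4, -0.0]
grip_width: 0.0851
gripper_force: 0.0
```

Emit:
jog_arm(hand=[0.075, 0.065, 0.05, 0.045, 0.045], travel=[[0, 0, 0], [0, 0, 0], [0, 0, 0], [0, 0, 0], [0, 0, 0]], yaw=[0, 0, 0, 0, 0], grip_force=40)

```text
time_s: 23.0
position: [0.3785, 0.2711, 0.0265]
tool_rot: [[0.98, 0.199, 0.002], [0.199, -0.98, 0.001], [0.002, -0.0, -1.0]]
ft_force: [-1.5, -1.1, 11.6]
grip_width: 0.0571
gripper_force: 40.5
```

Emit:
jog_arm(hand=[0.045, 0.045, 0.045, 0.045, 0.045], travel=[[0, 0, 0], [0, 0, 0.03], [0, 0, 0.04], [0, 0, 0.04], [0, 0, 0]], yaw=[0, 0, 0, 0, 0])

```text
time_s: 23.62
position: [0.3791, 0.2714, 0.1378]
tool_rot: [[0.98, 0.199, 0.005], [0.199, -0.98, 0.002], [0.006, -0.001, -1.0]]
ft_force: [0.5, 0.1, -1.8]
grip_width: 0.0571
gripper_force: 43.7
```

Emit:
jog_arm(hand=[0.045, 0.045, 0.045, 0.045, 0.045], travel=[[0.0263, -0.0378, 0], [0.0263, -0.0378, 0], [0.0263, -0.0378, 0], [0.0263, -0.0378, 0], [0.0263, -0.0378, 0]], yaw=[0.183, 0.183, 0.183, 0.183, 0.183])

```text
time_s: 24.25
position: [0.5091, 0.0817, 0.1341]
tool_rot: [[0.44, 0.898, -0.002], [0.898, -0.44, 0.0], [-0.001, -0.002, -1.0]]
ft_force: [0.6, 0.5, -0.9]
grip_width: 0.0572
gripper_force: 43.7
```

Emit:
jog_arm(hand=[0.045, 0.045, 0.045, 0.045, 0.045], travel=[[0.0263, -0.0378, 0], [0.0263, -0.0378, 0], [0.0263, -0.0378, 0], [0, 0, -0.03], [0, 0, -0.03]], yaw=[0.183, 0.183, 0.183, 0, 0])

```text
time_s: 24.88
position: [0.5873, -0.0308, 0.0731]
tool_rot: [[-0.087, 0.996, -0.002], [0.996, 0.087, 0.001], [0.001, -0.002, -1.0]]
ft_force: [-0.8, 1.0, -0.6]
grip_width: 0.0572
gripper_force: 43.7
```

Emit:
jog_arm(hand=[0.045, 0.045, 0.045, 0.045, 0.045], travel=[[0, 0, -0.015], [0, 0, -0.01], [0, 0, 0], [0, 0, 0], [0, 0, 0]], yaw=[0, 0, 0, 0, 0])

```text
time_s: 25.5
position: [0.5881, -0.0304, 0.0511]
tool_rot: [[-0.088, 0.996, 0.001], [0.996, 0.088, -0.0], [-0.0, 0.001, -1.0]]
ft_force: [0.4, -0.5, -1.7]
grip_width: 0.057
gripper_force: 43.7
```

Emit:
jog_arm(hand=[0.045, 0.045, 0.045, 0.045, 0.045], travel=[[0.001, 0, -0.008], [0, 0, -0.006], [0, 0, -0.0025], [0, 0, 0], [0, 0, 0]], yaw=[0, 0, 0, 0, 0])

```text
time_s: 26.12
position: [0.5885, -0.0303, 0.0342]
tool_rot: [[-0.088, 0.996, -0.001], [0.996, 0.088, 0.0], [0.0, -0.001, -1.0]]
ft_force: [-3.5, -0.2, 5.9]
grip_width: 0.057
gripper_force: 44.7
```

Emit:
jog_arm(hand=[0.06, 0.066, 0.075, 0.075, 0.075], travel=[[0, 0, 0], [0, 0, 0], [0, 0, 0], [0, 0, 0.015], [0, 0, 0.03]], yaw=[0, 0, 0, 0, 0])

```text
time_s: 26.75
position: [0.5885, -0.0303, 0.0794]
tool_rot: [[-0.088, 0.996, -0.002], [0.996, 0.088, 0.0], [0.001, -0.002, -1.0]]
ft_force: [-0.4, 0.4, 0.3]
grip_width: 0.075
gripper_force: 0.0
```

Emit:
jog_arm(hand=[0.075, 0.075, 0.04, 0.04, 0.04], travel=[[0, 0, 0.05], [0, 0, 0.06], [-0.04, -0.04, 0], [-0.04, -0.04, 0], [-0.04, -0.04, 0]], yaw=[0, 0, 0, 0, 0])

```text
time_s: 27.38
position: [0.4676, -0.1513, 0.19]
tool_rot: [[-0.088, 0.996, 0.002], [0.996, 0.088, -0.001], [-0.001, 0.001, -1.0]]
ft_force: [0.5, -1.9, 0.5]
grip_width: 0.0399
gripper_force: 0.0
```

Emit:
jog_arm(hand=[0.04, 0.04, 0.04, 0.04, 0.04], travel=[[-0.0072, -0.02, 0], [-0.0072, -0.02, 0], [-0.0072, -0.02, 0], [-0.0072, -0.02, 0], [-0.0072, -0.02, 0]], yaw=[0.1675, 0.1675, 0.1675, 0.1675, 0.1675], grip_force=30)

```text
time_s: 28.0
position: [0.4325, -0.251, 0.1899]
tool_rot: [[-0.802, 0.597, 0.001], [0.597, 0.802, -0.001], [-0.001, -0.0, -1.0]]
ft_force: [-0.1, 0.1, -1.0]
grip_width: 0.0399
gripper_force: 0.0
```

Emit:
jog_arm(hand=[0.04, 0.04, 0.04, 0.04, 0.04], travel=[[-0.0072, -0.02, -0.02], [-0.0072, -0.02, -0.03], [-0.0072, -0.02, -0.03], [0, 0, -0.03], [0, 0, 0]], yaw=[0.1675, 0.1675, 0.1675, 0, 0])

```text
time_s: 28.62
position: [0.4107, -0.3099, 0.0782]
tool_rot: [[-0.99, 0.143, -0.002], [0.143, 0.99, 0.002], [0.002, 0.002, -1.0]]
ft_force: [-0.9, 0.5, 0.5]
grip_width: 0.0401
gripper_force: 0.0
```

Run:
```python
from h import *
t=snap('top','t6.png')[:,:,::-1]; s=snap('scene','s6.png')[:,:,::-1]
a=cv2.resize(s[190:350,230:430],(600,480),interpolation=cv2.INTER_CUBIC);b=cv2.resize(t[100:290,190:350],(200,238));c=np.zeros((480,800,3),np.uint8);c[:,:600]=a;c[:238,600:]=b
cv2.imwrite('pics/m6.png',c); o=env.observe(); print(o['position'],np.degrees(np.arctan2(o['tool_rot'][1][0],o['tool_rot'][0][0])))
```

```text
[ 0.41165692 -0.31057567  0.08015434] 171.81042323328765
```

View pics/m6.png

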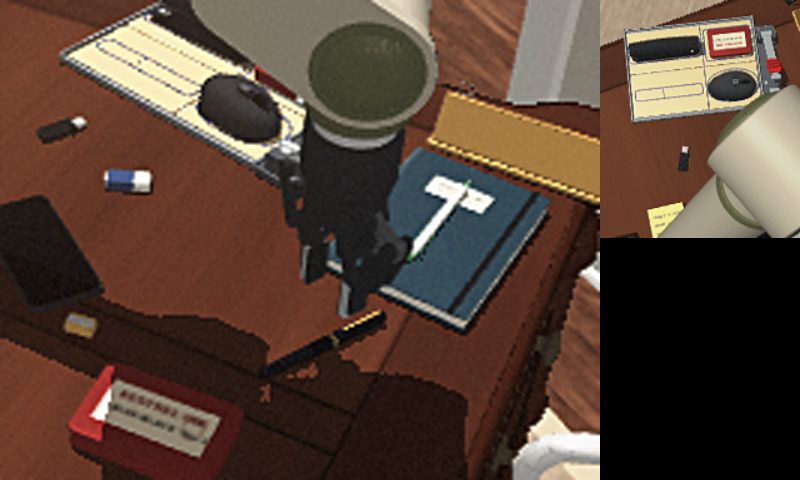

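The mouse is on its card. The fountain pen is unmoved at scene (338,305), under the gripper.

Emit:
jog_arm(hand=[0.04, 0.04, 0.04, 0.04, 0.04], travel=[[-0.001, 0, -0.025], [0, 0, -0.02], [0, 0, -0.01], [0, 0, -0.003], [0, 0, 0]], yaw=[0, 0, 0, 0, 0])

```text
time_s: 29.35
position: [0.4105, -0.3106, 0.0215]
tool_rot: [[-0.99, 0.142, 0.001], [0.142, 0.99, -0.001], [-0.001, -0.001, -1.0]]
ft_force: [0.2, -0.2, 0.8]
grip_width: 0.0401
gripper_force: 0.0
```

Emit:
jog_arm(hand=[0.02, 0.0, 0.0, 0.0, 0.0], travel=[[0, 0, 0], [0, 0, 0], [0, 0, 0], [0, 0, 0], [0, 0, 0]], yaw=[0, 0, 0, 0, 0])

```text
time_s: 29.98
position: [0.4104, -0.3106, 0.0214]
tool_rot: [[-0.99, 0.143, 0.001], [0.143, 0.99, -0.001], [-0.001, -0.001, -1.0]]
ft_force: [-0.4, -0.0, 5.8]
grip_width: 0.0109
gripper_force: 31.4
```

Emit:
jog_arm(hand=[0.0, 0.0, 0.0, 0.0, 0.0], travel=[[0, 0, 0.03], [0, 0, 0.04], [0, 0, 0.04], [0, 0, 0], [0, 0, 0]], yaw=[0, 0, 0, 0, 0])

```text
time_s: 30.6
position: [0.4099, -0.31, 0.1302]
tool_rot: [[-0.99, 0.143, -0.001], [0.143, 0.99, 0.001], [0.001, 0.001, -1.0]]
ft_force: [0.3, 0.1, -1.2]
grip_width: 0.011
gripper_force: 30.6
```

Emit:
jog_arm(hand=[0.0, 0.0, 0.0, 0.0, 0.0], travel=[[0.0186, 0.0461, 0.004], [0.0186, 0.0461, 0.004], [0.0186, 0.0461, 0.002], [0.0186, 0.0461, 0], [0.0186, 0.0461, 0]], yaw=[-0.1486, -0.1486, -0.1486, -0.1486, -0.1486])

```text
time_s: 31.22
position: [0.5031, -0.0781, 0.1394]
tool_rot: [[-0.629, 0.778, -0.002], [0.778, 0.629, 0.001], [0.002, -0.001, -1.0]]
ft_force: [-0.1, -0.8, 0.7]
grip_width: 0.0112
gripper_force: 30.6
```

Emit:
jog_arm(hand=[0.0, 0.0, 0.0, 0.0, 0.0], travel=[[0.0186, 0.0461, 0], [0.0186, 0.0461, 0], [0.0186, 0.0461, 0], [0.0186, 0.0461, 0], [0, 0, -0.03]], yaw=[-0.1486, -0.1486, -0.1486, -0.1486, 0])

```text
time_s: 31.85
position: [0.5787, 0.1075, 0.1102]
tool_rot: [[-0.092, 0.996, 0.002], [0.996, 0.092, 0.0], [0.0, 0.002, -1.0]]
ft_force: [-0.3, -0.6, -1.2]
grip_width: 0.011
gripper_force: 30.6
```

Emit:
jog_arm(hand=[0.0, 0.0, 0.0, 0.0, 0.0], travel=[[0, 0, -0.03], [0, 0, -0.02], [0, 0, 0], [0, 0, 0], [0, 0, 0]], yaw=[0, 0, 0, 0, 0])

```text
time_s: 32.48
position: [0.578, 0.1045, 0.0616]
tool_rot: [[-0.09, 0.996, 0.001], [0.996, 0.09, -0.0], [-0.0, 0.001, -1.0]]
ft_force: [-0.4, 0.1, 0.4]
grip_width: 0.011
gripper_force: 30.7
```

Emit:
jog_arm(hand=[0.0, 0.0, 0.0, 0.0, 0.0], travel=[[0, 0, -0.018], [0, 0, -0.01], [0, 0, -0.004], [0, 0, 0], [0, 0, 0]], yaw=[0, 0, 0, 0, 0])

```text
time_s: 33.1
position: [0.5778, 0.1046, 0.0291]
tool_rot: [[-0.09, 0.996, 0.001], [0.996, 0.09, -0.0], [-0.0, 0.001, -1.0]]
ft_force: [-0.3, 0.8, -0.4]
grip_width: 0.0108
gripper_force: 30.7
```

Emit:
jog_arm(hand=[0.013, 0.02, 0.03, 0.03, 0.03], travel=[[0, 0, 0], [0, 0, 0], [0, 0, 0], [0, 0, 0], [0, 0, 0.02]], yaw=[0, 0, 0, 0, 0])

```text
time_s: 33.72
position: [0.5768, 0.1046, 0.0479]
tool_rot: [[-0.09, 0.996, -0.003], [0.996, 0.09, 0.0], [0.0, -0.003, -1.0]]
ft_force: [-0.0, 0.0, 0.9]
grip_width: 0.0302
gripper_force: 0.0
```

Emit:
jog_arm(hand=[0.03, 0.03, 0.0, 0.0, 0.0], travel=[[0, 0, 0.05], [0, 0, 0.06], [-0.05, -0.03, 0.02], [-0.06, 0, 0], [-0.06, 0, 0]], yaw=[0, 0, 0, 0, 0])

```text
time_s: 34.35
position: [0.4058, 0.0744, 0.179]
tool_rot: [[-0.09, 0.996, 0.001], [0.996, 0.09, -0.0], [-0.0, 0.001, -1.0]]
ft_force: [-0.6, 0.6, 0.8]
grip_width: -0.0002
gripper_force: 0.0
```

Emit:
jog_arm(hand=[0.0, 0.0, 0.0, 0.0, 0.0], travel=[[0, -0.04, 0], [0, -0.06, 0], [0, -0.06, 0], [0, -0.06, 0], [0, -0.04, 0]], yaw=[0, 0, 0, 0, 0])

```text
time_s: 34.98
position: [0.4073, -0.1879, 0.1789]
tool_rot: [[-0.088, 0.996, 0.0], [0.996, 0.088, -0.0], [-0.0, 0.0, -1.0]]
ft_force: [-0.6, 0.0, -0.5]
grip_width: -0.0003
gripper_force: 0.0
```

Run:
```python
from h import *
t=snap('top','t7.png')[:,:,::-1]
cv2.imwrite('pics/t7c.png',cv2.resize(t[105:275,200:430],None,fx=3.4,fy=3.4,interpolation=cv2.INTER_CUBIC)); print(env.observe()['position'])
```

```text
[ 0.40787207 -0.19148694  0.17896158]
```

View pics/t7c.png

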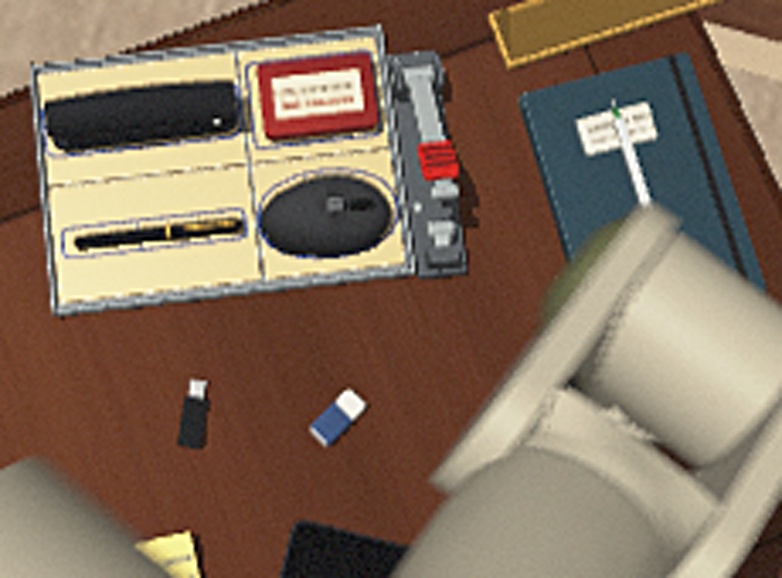

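All four items sit in their outlines (fountain pen centre (159,234) against outline (155,233), a 3 mm error), and the white pen is on the notebook. Now the lever.

Emit:
jog_arm(hand=[0.0, 0.0, 0.0, 0.0, 0.0], travel=[[0.052, 0.0196, 0], [0.052, 0.0196, 0], [0.052, 0.0196, 0], [0.052, 0.0196, 0], [0, 0, -0.03]], yaw=[0, 0, 0, 0, 0])

```text
time_s: 35.65
position: [0.6191, -0.1057, 0.1496]
tool_rot: [[-0.093, 0.996, 0.006], [0.996, 0.093, -0.002], [-0.002, 0.005, -1.0]]
ft_force: [-0.1, -0.7, -1.6]
grip_width: 0.0001
gripper_force: 0.0
```

Emit:
jog_arm(hand=[0.0, 0.0, 0.0, 0.0, 0.0], travel=[[0, 0, -0.03], [0, 0, -0.015], [0, 0, 0], [0, 0, 0], [0, 0, 0]], yaw=[0, 0, 0, 0, 0])

```text
time_s: 36.28
position: [0.616, -0.1072, 0.105]
tool_rot: [[-0.09, 0.996, 0.002], [0.996, 0.09, -0.001], [-0.001, 0.002, -1.0]]
ft_force: [-0.5, -0.0, -0.1]
grip_width: -0.0
gripper_force: 0.0
```

Run:
```python
from h import *
s=snap('scene','s8.png')[:,:,::-1]
cv2.imwrite('pics/s8c.png',cv2.resize(s[150:310,230:430],(750,600),interpolation=cv2.INTER_CUBIC)); print(env.observe()['position'],proj('scene',(.6125,-.113,.07)))
```

```text
[ 0.61592283 -0.10721373  0.10481244] (np.float64(335.7923901016459), np.float64(221.35430265721715))
```

View pics/s8c.png

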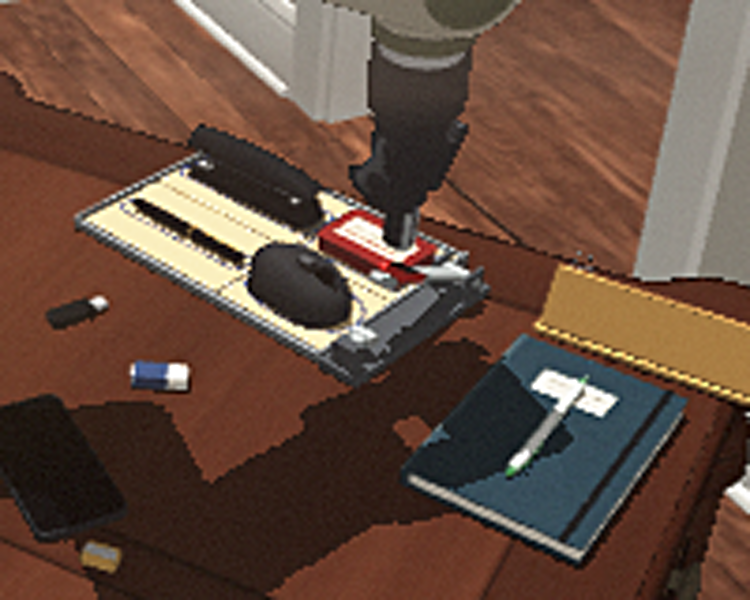

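The lever's red pad sits at scene (339,222), matching the projection (336,221). The fingertips are just above it, about 6 mm too far in +y.

Emit:
jog_arm(hand=[0.0, 0.0, 0.0, 0.0, 0.0], travel=[[0, -0.006, 0], [0, 0, -0.01], [0, 0, -0.008], [-0.001, 0, -0.005], [0, 0, 0]], yaw=[0, 0, 0, 0, 0])

```text
time_s: 36.95
position: [0.6145, -0.113, 0.0804]
tool_rot: [[-0.09, 0.996, -0.001], [0.996, 0.09, 0.0], [0.0, -0.0, -1.0]]
ft_force: [1.0, 0.2, 0.8]
grip_width: -0.0001
gripper_force: 0.7
```

Emit:
jog_arm(hand=[0.0, 0.0, 0.0, 0.0, 0.0], travel=[[-0.003, 0, -0.008], [-0.003, 0, -0.008], [-0.002, 0, -0.008], [-0.001, 0, -0.006], [0, 0, 0]], yaw=[0, 0, 0, 0, 0])

```text
time_s: 37.58
position: [0.6057, -0.1131, 0.0506]
tool_rot: [[-0.09, 0.996, 0.001], [0.996, 0.09, -0.0], [-0.0, 0.001, -1.0]]
ft_force: [1.9, -0.9, 1.3]
grip_width: -0.0001
gripper_force: 1.2
```

Emit:
jog_arm(hand=[0.0, 0.0, 0.0, 0.0, 0.0], travel=[[0, 0, -0.002], [0, 0, -0.002], [0, 0, -0.001], [0, 0, 0], [0, 0, 0]], yaw=[0, 0, 0, 0, 0])

```text
time_s: 38.2
position: [0.6054, -0.113, 0.0462]
tool_rot: [[-0.09, 0.996, -0.0], [0.996, 0.09, -0.0], [0.0, -0.0, -1.0]]
ft_force: [-2.6, 0.1, 7.4]
grip_width: 0.0003
gripper_force: 3.9
```

Run:
```python
from h import *
t=snap('scene','s9.png')[:,:,::-1]
cv2.imwrite('pics/s9c.png',cv2.resize(t[170:280,270:400],(780,600),interpolation=cv2.INTER_CUBIC)); print(env.observe()['position'],env.observe()['ft_force'])
```

```text
[ 0.60536756 -0.11299414  0.04619299] [-2.07265699 -0.37447347  7.22129289]
```

View pics/s9c.png

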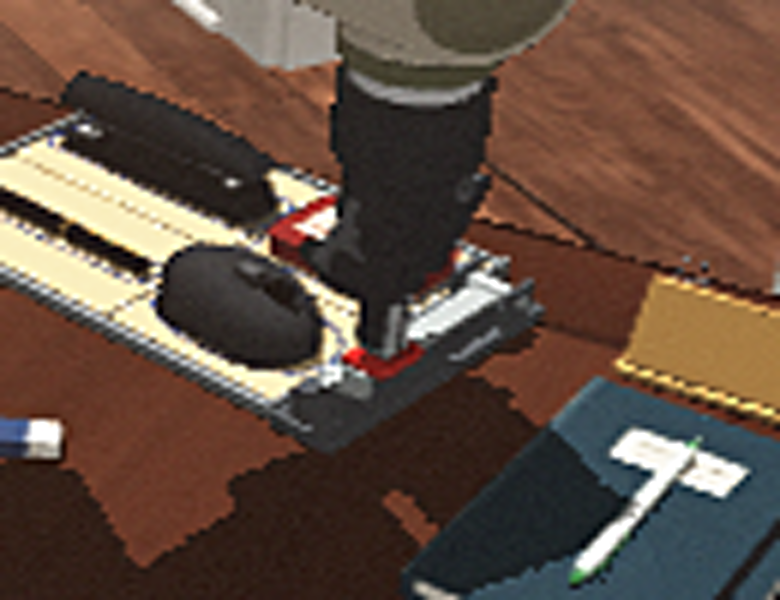

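The lever is nearly down, with the fingertips on the red pad at crop (385,360). I'll press slightly further.

Emit:
jog_arm(hand=[0.0, 0.0, 0.0, 0.0, 0.0], travel=[[0, 0, -0.0015], [0, 0, -0.001], [0, 0, -0.001], [0, 0, 0], [0, 0, 0]], yaw=[0, 0, 0, 0, 0])

```text
time_s: 38.88
position: [0.6054, -0.1131, 0.045]
tool_rot: [[-0.091, 0.996, 0.001], [0.996, 0.091, -0.001], [-0.001, 0.001, -1.0]]
ft_force: [-7.5, 2.0, 26.6]
grip_width: 0.0003
gripper_force: 13.1
```

Hard stop reached at 26 N. Lift off slowly and look.

Emit:
jog_arm(hand=[0.0, 0.0, 0.0, 0.0, 0.0], travel=[[0, 0, 0.002], [0, 0, 0.005], [0, 0, 0.02], [0, 0, 0.05], [0, 0, 0.05]], yaw=[0, 0, 0, 0, 0])

```text
time_s: 39.5
position: [0.605, -0.1127, 0.1697]
tool_rot: [[-0.09, 0.996, -0.003], [0.996, 0.09, 0.001], [0.001, -0.002, -1.0]]
ft_force: [0.1, -0.1, 0.6]
grip_width: -0.0002
gripper_force: 0.0
```

Emit:
jog_arm(hand=[0.0, 0.0, 0.0, 0.0, 0.0], travel=[[-0.05, -0.02, 0.03], [-0.06, -0.02, 0], [-0.06, -0.02, 0], [-0.05, -0.04, 0], [0, -0.04, 0]], yaw=[0, 0, 0, 0, 0])

```text
time_s: 40.12
position: [0.3855, -0.2516, 0.1992]
tool_rot: [[-0.089, 0.996, -0.002], [0.996, 0.089, 0.002], [0.002, -0.001, -1.0]]
ft_force: [1.8, -0.5, -0.4]
grip_width: 0.0003
gripper_force: 0.0
```

Emit:
jog_arm(hand=[0.0, 0.0, 0.0, 0.0, 0.0], travel=[[0, 0, 0], [0, 0, 0], [0, 0, 0], [0, 0, 0], [0, 0, 0]], yaw=[0, 0, 0, 0, 0])

```text
time_s: 40.75
position: [0.3884, -0.2512, 0.1993]
tool_rot: [[-0.091, 0.996, -0.0], [0.996, 0.091, 0.0], [0.0, -0.0, -1.0]]
ft_force: [-0.1, -0.1, -0.5]
grip_width: -0.0
gripper_force: 0.0
```

Run:
```python
from h import *
t=snap('top','t10.png')[:,:,::-1]; s=snap('scene','s10.png')[:,:,::-1]
c=np.zeros((600,800,3),np.uint8)
c[:300,:]=cv2.resize(t[105:210,195:475],(800,300),interpolation=cv2.INTER_CUBIC)
c[300:,:]=cv2.resize(s[180:285,220:500],(800,300),interpolation=cv2.INTER_CUBIC)
cv2.imwrite('pics/m10.png',c); print(env.observe()['position'])
```

```text
[ 0.38830556 -0.25139676  0.19935104]
```

View pics/m10.png

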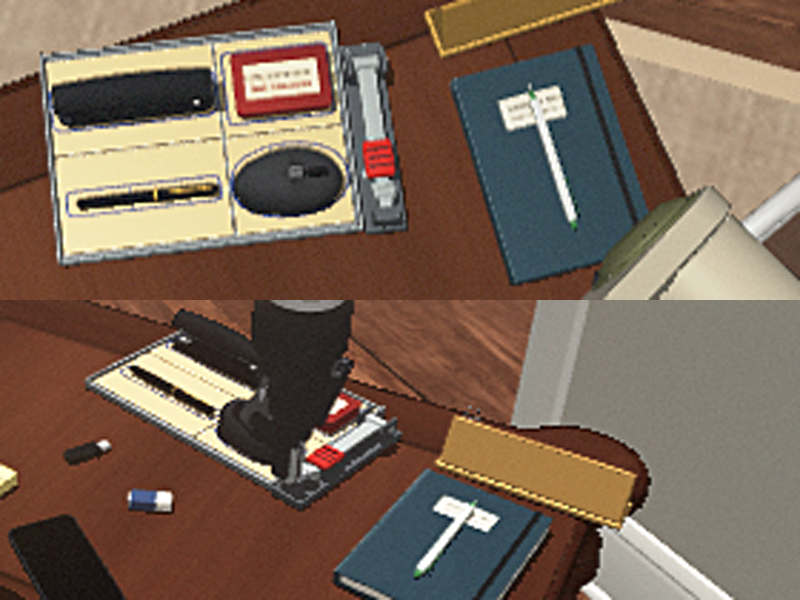

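The lever is down and latched, its red pad now at crop (380,160) against the pawl. All items still lie in their outlines, the white pen is on the notebook, and the arm is clear.

```bash
python3 -c "
from h import *
print(env.close_job())"
```

```text
the job is handed in; nothing more can be done
None
```

I handed the job in with all four items in their outlines, the white pen on the notebook and the lever latched down, going by the last camera images; the hand-in returned no verdict.

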